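# Wind the chopper and click the pellet slide into the beam

### The arm

A 6-joint arm with a two-finger parallel gripper is mounted at the origin on the work surface. World frame = base frame: x ahead of the robot, y to its left, z up, the work surface at z = 0. Lengths are in m, angles in degrees, forces in N, time in s.
With the tool pointing down it reaches from about 0.275 to 0.825 m from the base axis. Payload 5.2 kg.
Tool frame: the origin (TCP) lies between the finger pads; the fingertips stand 14 mm ahead of it and the grasp point (between the pads) lies 5 mm behind it; z points along the fingers, y is the line along which they close (so a half turn about z gives the same grasp; the last joint's range is limited). The gripper opens to 93 mm and grips with 3 to 60 N. Pads are 15 mm wide; open, the fingers measure 128 mm over their backs; the gripper's body (75 mm by 188 mm) begins 65 mm behind the grasp point.
Start: joints at [59.886, 14.817, 87.949, -0, 77.235, -11.62], TCP at [0.174, 0.522, 0.233] pointing down, gripper open.
Joint ranges: [-179.93, 179.93], [-52.35, 119.4], [10.71, 147.94], [-69.91, 249.91], [12.55, 155.21], [-178.61, 178.61]. Speed limits (degrees/s): [147.25, 147.25, 180, 180, 180, 180].

### API

Orientations are given as [roll, pitch, yaw] about the fixed x, y, z axes, in that order (R = Rz(yaw) Ry(pitch) Rx(roll)).
In Python, from cell import robot, read_camera, close_job, nets gives the robot as it stands.
- The arm moves only by the shell command python3 -m jog 'ROWS' [FORCE]. ROWS is a JSON object of lists of equal length, an entry for each row: "dp": the shift along the tool's x, y, z in mm, a list of three; "turn": the turn, a rotation vector about the tool's x, y, z in rad, a list of three; "claw": the opening in per cent of the stroke, from 0 (shut) to 100 (fully open). A call has 1 to 20 rows; each row shifts and turns the commanded pose from where the row before left it, along the tool's axes as they then stand; what a row does not reach is not made up. A row lasts 1/12 s, in which the tool goes at most 41.7 mm and 7.16 degrees, less where a joint would pass 70% of its speed; a pose out of reach is approached as far as the arm can. A call is refused whole if a number of a shift passes 41.7 or a number of a turn 0.125, either way. A call with a gripper value outside its range is refused whole. The fingers move at their own pace and stop on an object; FORCE is the grip in N (left out, the last holds). Time passes only in rows, so rows that do not move let the fingers close. It gives the time, the measured TCP pose, the force, the opening and the grip force at its end, in the units of the state.
- robot.get_state(): the state, without advancing time (a new reading comes with each control period).
- read_camera(name): name is "side" or "top" or "wrist"; returns a dict with "pixels" (480x640x3 uint8, red, green, blue), "range_z" (480x640 float32, m along the optical axis (not along the pixel's ray), 0 where there is no reading), "intrinsics" (3x3 intrinsics, pixels), "R" (3x3) and "t" (3): a world point X has camera coordinates R X + t. Camera axes: x right, y down, z forward; pixel columns grow to the right and rows downward; lengths in m; the calibration is good to about 2 mm. A picture is of the moment at which its call begins.
- close_job(): hands the job in; it is judged then, once.
Trained networks look in the newest picture that a camera, given by its name, has taken for a name from the list of things; names that differ only in an ending like _2 or _b are one class to them, and where a whole thing is asked for, a point or a joint stands for the part that bears it (a point fixed in the world has none). Each returns a list of dicts, best first, with "p" (0 to 1); they miss things now and then, are a little off and sometimes report something else, mostly with a low value. They report only what shows in the picture. A call takes as long as a camera call. They do not tell look-alikes from the thing itself.
- nets.search_frame(thing, camera): "bbox" ([left, top, right, bottom] in pixels, round what is visible of it).
The state is a dict: "clock": time; "q": joint angles; "qvel": joint speeds; "joint_torque": joint torques, N m; "tool_pos": TCP position; "orientation": TCP orientation; "ft_force": force on the tool from outside, world axes, zero at the start; "ft_torque": the same for the moment, N m; "width": opening from 0.0 (shut) to 1.0 (fully open); "gripper_force": force on a finger pad.
Only numpy, scipy, OpenCV 4.12 (cv2) and the standard library are available. Lean on these libraries where they do the work, as an engineer would, in place of code of your own. Each camera call takes 0.05 s, during which the arm holds its last target. There are 200 camera calls.

### The job

First wind the chopper spring on the beam head: turn the wing key clockwise, in repeated partial turns, until it is fully wound, leaving the slide where it is meanwhile. Then take the pellet slide by its upright finger post and slide it along the rail until the ball clicks into the notch, without running past it, and finish holding it there: keep the post pinched between the fingers, still, with the ball seated in the notch. Do not disturb the other things on the bench.

Things in the scene. Friction and masses are not known exactly. Their poses are not given: they have to be found in the camera images.
- key_wing (a point): Centre of the steel wing key on top of the grey beam head: an upright flat wing 36 long x 8 thick x 26 tall (mm), this point 90 mm above the bench and 26 mm above the head's flat top. z is up and the turning axis; x runs along the wing's length, y across its 8 mm thickness. The point turns with the key.
- key (a joint): Winding of the key in rad, growing CLOCKWISE seen from above. Starts at 0 to 0.5; solid stop (fully wound) at 3.0. Takes 0.05 to 0.09 N m, a little more as the spring winds up; it stays where it is left, so it can be let go, the hand turned back and the key taken again.
- tab (a point): Centre of the slide's square grey finger post, 18 x 18 mm, 44 tall, from 34 to 78 mm above the bench, near the -y end of the slide (an aluminium plate 240 x 44 x 10 mm, top 34 mm above the bench). y: along the rail, the way the slide must go; x: across it, to the key's side; z up.
- notch (a point): Middle of the mouth of the 9 mm wide notch in the slide plate's long edge, 29 mm above the bench, moving with the slide; axes as tab. It lies 75 mm ahead (+y) of the post and 22 mm to its +x side. An upright pellet holder (32 mm wide, top 68 mm above the bench) stands on the plate in line with it.
- slide (a joint): Travel of the slide along the rail in m, growing in the tab +y direction; starts at 0 to 0.03, end stop 0.19. The notch meets the ball somewhere between 0.06 and 0.125. Rail friction 1.5 N and a little more when moving.
- ball (a point): Fixed point of the beam head where its sprung 12 mm steel ball presses on the slide's edge; axes as tab. The ball is seated when notch and ball agree along y. Felt along the rail: about 2 N of drag before it, a forward pull as the ball drops in over the last 4.5 mm, then 5 to 9 N of resistance to going on.
- head: The fixed beam head; origin on the bench under the rail's centre line, beside the ball; axes as tab. Its grey housing (66 x 66 mm, 64 tall, key on top) is centred 77 mm in +x of the origin; its grey detector box (32 x 36 mm, 66 tall) 60 mm in -x. The rail with the slide passes between them.
- lens_tube: Bystander: upright aluminium lens tube, 44 dia x 50 tall mm; origin at the centre of its underside; leave it alone.
- beaker: Bystander: glass beaker, 68 dia x 80 tall mm; origin at the centre of its underside; leave it alone.
- small_jar: Bystander: small white jar, 72 dia x 75 tall mm; origin at the centre of its underside; leave it alone.
- weigh_dish: Bystander: white square weighing dish, 60 x 60 x 14 mm; origin at the centre of its underside; leave it alone.
- big_jar: Bystander: big white jar, 96 dia x 140 tall mm; origin at the centre of its underside; leave it alone.
- pellet_die: Bystander: stepped steel pellet die, 48 dia x 50 tall mm; origin at the centre of its underside; leave it alone.
- spatula: Bystander: lying thin steel laboratory spatula, 175 long x 12 wide mm; origin at the centre of its underside; leave it alone.
Not all that is in view belongs to the job. What is shaped like the head but orange or red is not meant.

How it is judged (in metres and radians):
On the way:
1. the key is fully wound (past 2.6 of 3.0 rad) while the slide is still where it started (moved under 15 mm) (value of joint key above 2.6 rad and distance of tab from where it was at the start of the episode below 0.015 m), for 0.2 s.
At the end, for the whole second after the job is handed in: The key is still wound past 2.6 rad; the notch is within 3 mm of the ball along the rail and the slide is still (under 5 mm/s); the fingers hold the finger post, pressing on it with more than 2 N, the grasp point within 30 mm of its centre (value of joint key above 2.6 rad and y of notch in the frame of ball between -0.003 and 0.003 m and velocity of joint slide between -0.005 and 0.005 m/s and contact force between the fingers and slide above 2 N and distance between the grasp point and tab below 0.03 m); the arm keeps its last pose, push and grip.
It fails at once if the slide runs more than 10 mm past the notch (y of notch in the frame of ball above 0.01 m).
It fails at once if a bystander is moved more than 30 mm (distance of any of lens_tube, beaker, small_jar, weigh_dish, big_jar, pellet_die, spatula from where it was at the start of the episode above 0.03 m).
It also fails if it takes over 61 s, if anything falls off the work surface, if the arm or the gripper's body presses on something with over 40 N, if the wrist force passes 120 N, or if a joint passes its speed limit or range.

## Working session

There is one attempt and no reset: what is moved stays moved. The work goes in short steps, Python scripts to look and compute and a shell command to move; the robot and the scene stay as the last step left them, time stands still between calls to the robot, and variables do not carry over. Pictures are saved under pics/ and viewed, at most 10 in all, crops included, and the job is handed in when it is done.

```bash
mkdir -p pics; ls
cat > h.py <<'E'
import numpy as np, cv2
from cell import robot, read_camera, close_job, nets
def save(c,name): cv2.imwrite('pics/'+name, c['pixels'][:,:,::-1])
def cloud(c):
    K,R,t=c['intrinsics'],c['R'],c['t']; z=c['range_z']
    v,u=np.mgrid[:480,:640]
    P=np.stack([(u-K[0,2])/K[0,0]*z,(v-K[1,2])/K[1,1]*z,z],-1)
    W=(P-t)@R; W[z<=0]=np.nan
    return W
E
python3 - <<'E'
from h import *
for n in ['top','side']:
    c=read_camera(n); save(c,n+'0.png'); np.savez('pics/'+n+'0.npz',**c)
    print(n,'campos',-c['R'].T@c['t'],c['intrinsics'][0,0])
    W=cloud(c)
    for th in ['key_wing','key','tab','slide','head','lens_tube','beaker','small_jar','weigh_dish','big_jar','pellet_die','spatula']:
        for d in nets.search_frame(th,n)[:3]:
            b=np.array(d['bbox']);m=((b[:2]+b[2:])/2).astype(int)
            print(th,round(d['p'],2),b.round().astype(int),W[min(m[1],479),min(m[0],639)].round(3))
print(robot.get_state())
E
```

```text
pics
top campos [ 0.41428374 -0.03890018  1.23262244] 587.5529607577887
key_wing 0.7 [116 279 130 300] [0.447 0.359 0.1  ]
key_wing 0.58 [493 175 506 198] [ 0.647 -0.371  0.1  ]
key_wing 0.45 [303 177 310 192] [0.652 0.005 0.099]
key 0.66 [439 324 450 345] [ 0.362 -0.257  0.101]
key 0.58 [494 176 507 198] [ 0.644 -0.372  0.103]
key 0.5 [304 173 308 194] [0.653 0.007 0.106]
tab 0.82 [296 199 413 242] [ 0.59  -0.091  0.036]
slide 0.78 [301 200 416 242] [ 0.59  -0.099  0.033]
head 0.89 [468 171 538 268] [ 0.596 -0.403  0.008]
head 0.67 [107 268 169 364] [0.395 0.359 0.013]
head 0.58 [289 170 331 269] [0.593 0.002 0.032]
lens_tube 0.55 [372 152 391 180] [ 0.702 -0.147  0.049]
beaker 0.79 [229 158 263 194] [0.693 0.14  0.002]
small_jar 0.81 [255 274 291 310] [0.442 0.071 0.075]
weigh_dish 0.74 [332 276 369 308] [ 0.443 -0.083  0.002]
weigh_dish 0.34 [303 174 309 195] [0.652 0.005 0.099]
big_jar 0.57 [156 139 216 196] [0.678 0.233 0.14 ]
pellet_die 0.96 [268 136 290 159] [0.742 0.064 0.047]
spatula 0.83 [340 108 365 176] [ 0.765 -0.089  0.008]
side campos [ 0.23533269 -0.69639976  0.657170
[... 982 characters left out ...]
[ 0.769 -0.093  0.008]
{'clock': 1.3, 'q': array([ 5.98842738e+01,  1.48170146e+01,  8.79501706e+01, -4.28740616e-04,
        7.72343572e+01, -1.16185155e+01]), 'qvel': array([-0.00203114,  0.00052106,  0.0361244 ,  0.03004256,  0.01456245,
        0.09055571]), 'joint_torque': array([ 9.61368210e-05, -4.37199104e+01, -2.84306020e+01,  7.20585580e-02,
        3.13361711e-02, -1.30321806e-05]), 'tool_pos': array([0.1744608 , 0.52159315, 0.23264161]), 'orientation': array([-1.79998405e+02,  9.89414148e-05,  1.61502884e+02]), 'ft_force': array([ 0.46696243,  0.08021158, -0.04121027]), 'ft_torque': array([-0.01323017, -0.03610088, -0.01218396]), 'gripper_force': 0.0, 'width': 0.9988819643871908}
```

View pics/top0.png

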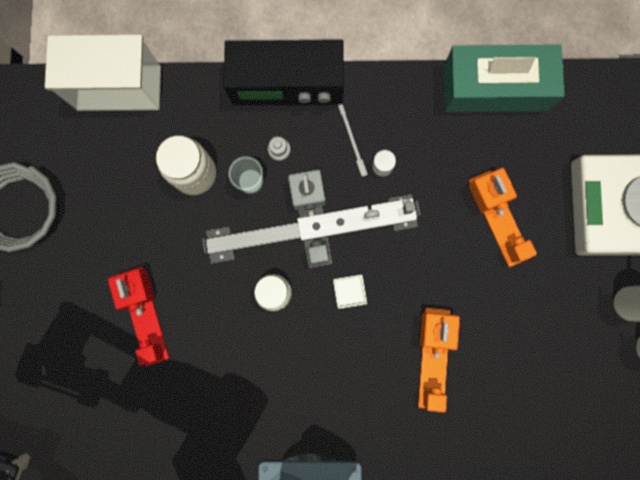

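Run:
```python
import cv2
a=cv2.imread('pics/top0.png')[140:290,270:430]
b=cv2.imread('pics/side0.png')[190:330,290:450]
a=cv2.resize(a,None,fx=2.5,fy=2.5,interpolation=2);b=cv2.resize(b,None,fx=2.5,fy=2.5*375/350,interpolation=2)
cv2.imwrite('pics/crop0.png',cv2.hconcat([a,b]))
```

```text
(no output)
```

View pics/crop0.png

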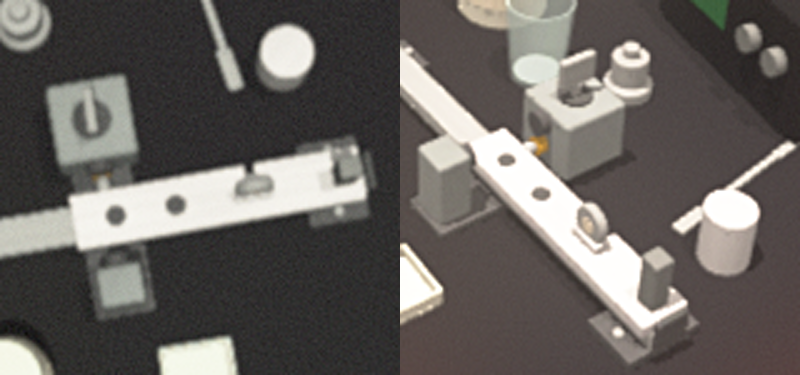

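Top picture: the look-alikes are the orange heads at (493,190) and (437,330) and the red one at (130,285). The head that is meant is the grey one: housing at (307,188), detector box at (318,252), with the white slide running between them. The finger post is at about (409,206), the pellet holder at (372,212) and the notch in the upper edge at about (370,205). The crop confirms the grey head, with wing, ball and rail. Next I measure these.

```bash
cat > meas.py <<'E'
from h import *
def run(c):
    W=cloud(c).reshape(-1,3); rgb=c['pixels'].reshape(-1,3)
    def sel(x0,x1,y0,y1,z0,z1):
        m=(W[:,0]>x0)&(W[:,0]<x1)&(W[:,1]>y0)&(W[:,1]<y1)&(W[:,2]>z0)&(W[:,2]<z1); return W[m]
    def rect(P,n):
        if len(P)<4: print(n,len(P)); return
        r=cv2.minAreaRect((P[:,:2]*1000).astype(np.float32))
        print(n,len(P),'mean',P.mean(0).round(4),'ctr',np.round(r[0],1),'size',np.round(r[1],1),'ang',round(r[2],1))
    rect(sel(.6,.7,-.05,.05,.09,.112),'wing')
    rect(sel(.6,.72,-.06,.06,.058,.068),'housing')
    rect(sel(.5,.56,-.06,.06,.058,.072),'detector')
    rect(sel(.55,.68,-.25,-.15,.07,.085),'post')
    rect(sel(.55,.65,-.15,-.06,.045,.075),'holder')
    rect(sel(.55,.65,-.25,.06,.030,.0375),'plate')
E
python3 - <<'E'
from meas import *
for n in ['top','side']:
    print(n); run(dict(np.load(f'pics/{n}0.npz')))
E
```

```text
top
wing 76 mean [0.6514 0.0061 0.102 ] ctr [652.4   6.2] size [36.6  7.8] ang 8.3
housing 899 mean [0.6493 0.0058 0.0635] ctr [647.3   5.5] size [76.5 65.8] ang 10.0
detector 314 mean [ 0.5196 -0.0174  0.065 ] ctr [522.5 -16.7] size [41.7 35.8] ang 9.2
post 87 mean [ 0.6103 -0.1992  0.0771] ctr [ 610.7 -199.3] size [17.8 17.8] ang 10.2
holder 81 mean [ 0.5965 -0.1251  0.062 ] ctr [ 597.2 -125.7] size [ 8.4 30.6] ang 7.9
plate 2107 mean [ 0.5911 -0.0886  0.0338] ctr [602. -85.] size [ 67.8 279.1] ang 10.0
side
wing 104 mean [0.6531 0.0026 0.099 ] ctr [653.8   3.9] size [37.1  9. ] ang 8.2
housing 495 mean [ 0.6468 -0.0049  0.0642] ctr [648.3   2.7] size [75.1 66.4] ang 10.5
detector 243 mean [ 0.5197 -0.0226  0.0651] ctr [523.7 -18.9] size [44.1 36.5] ang 11.1
post 105 mean [ 0.6103 -0.2038  0.0769] ctr [ 611.7 -202.1] size [19.2 17.7] ang 11.2
holder 134 mean [ 0.5975 -0.1304  0.0585] ctr [ 598.3 -128.1] size [10.1 31.7] ang 10.2
plate 1624 mean [ 0.5931 -0.0992  0.0347] ctr [615.9 -98. ] size [ 89.8 252. ] ang 10.0
```

```bash
python3 -m jog '{"dp":[[0,0,0],[0,0,0],[0,0,0],[0,0,0],[-22,-32,2],[-22,-32,2],[-22,-32,2],[-22,-32,2],[-22,-32,2],[-22,-32,2],[-22,-32,2],[-22,-32,2],[-22,-32,2],[-22,-32,2],[-22,-32,2],[-22,-32,2],[-22,-32,2],[-22,-32,2],[-22,-32,2],[-22,-32,2]],"turn":[[0,0,-0.117],[0,0,-0.117],[0,0,-0.117],[0,0,-0.117],[0,0,0],[0,0,0],[0,0,0],[0,0,0],[0,0,0],[0,0,0],[0,0,0],[0,0,0],[0,0,0],[0,0,0],[0,0,0],[0,0,0],[0,0,0],[0,0,0],[0,0,0],[0,0,0]],"claw":[100,100,100,100,45,45,45,45,45,45,45,45,45,45,45,45,45,45,45,45]}' 20
python3 - <<'E'
from h import *
s=robot.get_state(); p=s['tool_pos']; y=np.radians(s['orientation'][2])
d=np.array([.6525,.0055,.19])-p
print(s['q'].round(1),s['orientation'].round(2)); print('tool d mm',1000*np.array([np.cos(y)*d[0]+np.sin(y)*d[1], np.sin(y)*d[0]-np.cos(y)*d[1],-d[2]]))
E
```

```text
clock: 2.97
tool_pos: [0.5979, 0.0642, 0.2006]
orientation: [180.0, 0.0, -171.7]
ft_force: [-0.0, 0.3, -0.0]
width: 0.447
gripper_force: 0.0
[  -4.5   21.3   83.4    0.    75.3 -102.8] [ 1.800e+02  1.000e-02 -1.717e+02]
tool d mm [-45.51707747 -65.98484546  10.60499232]
```

```bash
python3 -m jog '{"dp":[[-15,-22,5],[-15,-22,5],[-15,-22,0],[0,0,0],[0,0,0]],"turn":[[0,0,0],[0,0,0],[0,0,0],[0,0,0],[0,0,0]],"claw":[45,45,45,45,45]}'
python3 - <<'E'
from meas import *
c=read_camera('wrist'); save(c,'w1.png'); run(c)
print(robot.get_state()['tool_pos'])
print([ (d['p'],np.round(d['bbox'])) for d in nets.search_frame('key_wing','wrist')])
E
```

```text
clock: 3.38
tool_pos: [0.6513, 0.0059, 0.1899]
orientation: [180.0, -0.1, -171.8]
ft_force: [0.5, 0.5, -0.4]
width: 0.451
gripper_force: 0.0
wing 557 mean [0.6515 0.0057 0.1025] ctr [653.3   5.7] size [35.7  8. ] ang 8.2
housing 5607 mean [0.6486 0.0052 0.0643] ctr [649.    4.9] size [76.6 66. ] ang 9.8
detector 2760 mean [ 0.5218 -0.0173  0.0653] ctr [523.9 -17.1] size [42.1 35.8] ang 10.0
post 765 mean [ 0.6114 -0.1977  0.077 ] ctr [ 611.8 -199.4] size [18.  19.4] ang 9.7
holder 458 mean [ 0.5981 -0.1217  0.0638] ctr [ 598.7 -124.6] size [ 8.8 28.8] ang 13.0
plate 13960 mean [ 0.5924 -0.089   0.0343] ctr [605.  -98.5] size [ 66.9 251.7] ang 9.6
[0.65061762 0.00702172 0.19015239]
[(0.8, array([315., 216., 331., 272.]))]
```

View pics/w1.png

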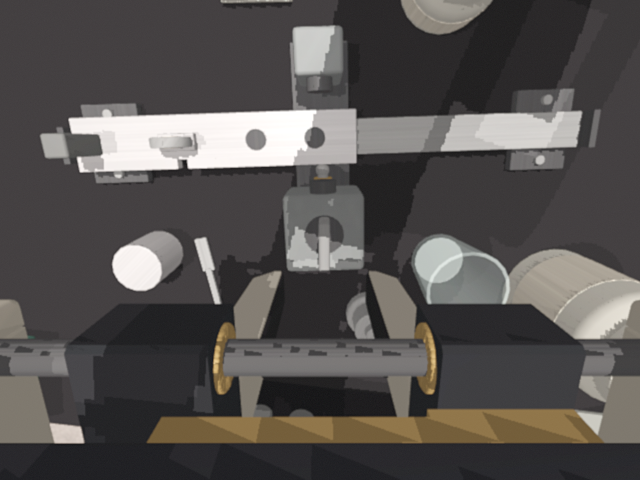

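The wrist view shows the wing at (324,242), ball at (322,172), notch at (183,163) and post at (55,146), and all three views agree within 2 mm. I go down, close on the wing and check for off-centre force.

```bash
python3 -m jog '{"dp":[[-2,-1,20],[0,0,25],[0,0,25],[0,0,20],[0,0,9],[0,0,0],[0,0,0],[0,0,0],[0,0,0],[0,0,0],[0,0,0],[0,0,0],[0,0,0]],"turn":[[0,0,0],[0,0,0],[0,0,0],[0,0,0],[0,0,0],[0,0,0],[0,0,0],[0,0,0],[0,0,0],[0,0,0],[0,0,0],[0,0,0],[0,0,0]],"claw":[45,45,45,45,45,45,0,0,0,0,0,0,0]}' 25
```

```text
clock: 4.57
tool_pos: [0.6536, 0.0058, 0.0925]
orientation: [-179.9, 0.1, -171.7]
ft_force: [0.0, -2.2, 3.0]
width: 0.088
gripper_force: 25.0
```

```bash
python3 -m jog '{"dp":[[0,0,0],[0,0,0],[0,0,0],[0,0,0],[0,0,0],[0,0,0],[0,0,0],[0,0,0],[0,0,0],[0,0,0],[0,0,0],[0,0,0],[0,0,0],[0,0,0],[0,0,0],[0,0,0]],"turn":[[0,0,0.1],[0,0,0.1],[0,0,0.1],[0,0,0.1],[0,0,0.1],[0,0,0.1],[0,0,0.1],[0,0,0.1],[0,0,0.1],[0,0,0.1],[0,0,0.1],[0,0,0.1],[0,0,0.1],[0,0,0.1],[0,0,0.1],[0,0,0]],"claw":[0,0,0,0,0,0,0,0,0,0,0,0,0,0,0,0]}'
python3 -c "
from h import *
s=robot.get_state();print(s['q'].round(1),s['ft_torque'].round(3),s['ft_force'].round(2),s['width'])"
```

```text
clock: 5.9
tool_pos: [0.6531, 0.0052, 0.0925]
orientation: [180.0, 0.1, 102.2]
ft_force: [-3.1, -4.9, 6.3]
width: 0.083
gripper_force: 25.0
[ -9.3  31.7  82.8  -0.1  65.5 -21.4] [-0.961  0.522 -0.051] [-3.1  -4.93  6.28] 0.0825803220524225
```

```bash
python3 -m jog '{"dp":[[0,0,0],[0,0,0],[0,0,0],[0,0,0],[0,0,0],[0,0,0],[0,0,0],[0,0,0],[0,0,0],[0,0,0],[0,0,0],[0,0,0],[0,0,0],[0,0,0],[0,0,0],[0,0,0],[0,0,0],[0,0,0],[0,0,0]],"turn":[[0,0,0],[0,0,0],[0,0,0],[0,0,0],[0,0,0],[0,0,0],[0,0,0],[0,0,0],[0,0,0.1],[0,0,0.1],[0,0,0.1],[0,0,0.1],[0,0,0.1],[0,0,0.1],[0,0,0.1],[0,0,0.1],[0,0,0.1],[0,0,0.1],[0,0,0]],"claw":[25,25,25,0,0,0,0,0,0,0,0,0,0,0,0,0,0,0,0]}'
python3 -c "
from h import *
s=robot.get_state();print(s['q'].round(1),s['ft_torque'].round(3),s['ft_force'].round(2),s['width'])"
```

```text
clock: 7.48
tool_pos: [0.6537, 0.0064, 0.0914]
orientation: [179.9, -0.1, 44.9]
ft_force: [2.9, -0.3, -3.9]
width: 0.088
gripper_force: 34.8
[-9.2 31.8 82.8  0.  65.4 35.9] [-0.036 -0.418 -0.037] [ 2.88 -0.34 -3.92] 0.08760719499762469
```

```bash
for i in 1; do python3 -m jog '{"dp":[[0,0,0],[0,0,0],[0,0,0],[0,0,0]],"turn":[[0,0,0.06],[0,0,0.06],[0,0,0.06],[0,0,0]],"claw":[0,0,0,0]}'; done
python3 -c "
from h import *
s=robot.get_state();print(s['q'].round(1),s['ft_torque'].round(3),s['ft_force'].round(2),s['width'])"
```

```text
clock: 7.82
tool_pos: [0.6538, 0.0062, 0.0914]
orientation: [179.9, -0.1, 34.8]
ft_force: [3.9, -0.5, -4.9]
width: 0.083
gripper_force: 34.8
[-9.2 31.8 82.8  0.  65.4 46. ] [-0.183 -0.655  0.017] [ 3.9  -0.54 -4.94] 0.08336289087078805
```

```bash
python3 -m jog '{"dp":[[0,0,0],[0,0,0],[0,0,0],[0,0,0],[0,0,0]],"turn":[[0,0,0.05],[0,0,0.05],[0,0,0.05],[0,0,0.05],[0,0,0]],"claw":[0,0,0,0,0]}'
python3 - <<'E'
from meas import *
s=robot.get_state();print(s['q'].round(1),s['ft_torque'].round(3),s['ft_force'].round(2),s['width'])
c=read_camera('top'); run(c)
E
```

```text
clock: 8.23
tool_pos: [0.6539, 0.0061, 0.0914]
orientation: [179.9, -0.1, 23.4]
ft_force: [4.5, -1.5, -5.6]
width: 0.082
gripper_force: 34.8
[-9.2 31.8 82.8 -0.  65.4 57.4] [-0.238 -0.731 -0.014] [ 4.5  -1.5  -5.64] 0.08169337747347388
wing 7 mean [ 0.6401 -0.0008  0.0992] ctr [642.5  -0.7] size [13.1  2.5] ang 7.8
housing 175 mean [0.625  0.0116 0.0632] ctr [623.9  10.2] size [31.3 47.2] ang 23.5
detector 134 mean [ 0.517  -0.0268  0.0655] ctr [518.8 -26.6] size [18.  34.1] ang 90.0
post 88 mean [ 0.6103 -0.1993  0.0774] ctr [ 610.8 -199.4] size [18.5 18.7] ang 9.6
holder 82 mean [ 0.5964 -0.1254  0.0619] ctr [ 597.1 -125.4] size [ 8.9 30.5] ang 8.9
plate 1655 mean [ 0.5948 -0.1121  0.0337] ctr [ 594.7 -100. ] size [ 63.7 249.8] ang 4.3
```

```bash
python3 -m jog '{"dp":[[0,0,0],[0,0,0],[0,0,0],[0,0,0]],"turn":[[0,0,0.05],[0,0,0.05],[0,0,0.05],[0,0,0]],"claw":[0,0,0,0]}'
python3 -c "
from h import *
s=robot.get_state();print(s['q'].round(1),s['ft_torque'].round(3),s['ft_force'].round(2),s['width'])"
python3 -m jog '{"dp":[[0,0,0],[0,0,0],[0,0,0],[0,0,0],[0,0,-30],[0,0,-35],[0,0,-35],[0,0,0],[0,0,0]],"turn":[[0,0,0],[0,0,0],[0,0,0],[0,0,0],[0,0,0],[0,0,0],[0,0,0],[0,0,0],[0,0,0]],"claw":[40,40,40,40,40,40,40,40,40]}'
python3 - <<'E'
from meas import *
c=read_camera('wrist'); run(c); save(c,'w2.png')
W=cloud(c); u=W[...,2]; m=(abs(W[...,0]-.653)<.03)&(abs(W[...,1]-.006)<.03)&(u>.09)&(u<.11)
print(np.argwhere(m).mean(0))
s=robot.get_state();print(s['tool_pos'],s['orientation'],s['q'].round(1),s['clock'])
E
```

```text
clock: 8.62
tool_pos: [0.6539, 0.0059, 0.0914]
orientation: [179.9, -0.1, 14.9]
ft_force: [4.0, -1.8, -5.6]
width: 0.087
gripper_force: 25.7
[-9.2 31.8 82.8 -0.  65.4 65.9] [-0.354 -0.626  0.295] [ 3.97 -1.78 -5.55] 0.08742297889371384
clock: 9.37
tool_pos: [0.6544, 0.0063, 0.1949]
orientation: [179.9, -0.3, 14.8]
ft_force: [-0.5, -0.1, -0.0]
width: 0.398
gripper_force: 0.0
wing 529 mean [0.6553 0.0066 0.1024] ctr [653.7   6.1] size [36.2  8. ] ang 18.1
housing 5436 mean [0.6549 0.0066 0.0641] ctr [648.6   5.1] size [76.4 66.2] ang 9.9
detector 429 mean [ 0.5107 -0.0197  0.0658] ctr [510.8 -19.1] size [14.6 35.9] ang 9.8
post 0
holder 0
plate 4968 mean [ 0.5939 -0.0632  0.0339] ctr [ 594.5 -101.4] size [ 45.4 249.8] ang 10.0
[243.83553875 324.62003781]
[0.65313362 0.00650104 0.19257539] [ 1.79964045e+02 -8.57559117e-02  1.47550215e+01] [-9.2 26.8 76.   0.  77.1 66. ] 9.4167
```

The torque jumped to 0.3 N·m at the stop. The wing went from 8.2° round to 18.1°, about 2.97 rad, so it is fully wound, and the slide did not move. Now the post: fingers along the rail, tool yaw 10°.

```bash
python3 -m jog '{"dp":[[0,0,0],[-13,32.7,10],[-13,32.7,10],[-13,32.7,10],[-13,32.7,10],[-13,32.7,10],[-13,32.7,10],[0,0,0],[0,0,0]],"turn":[[0,0,0.084],[0,0,0],[0,0,0],[0,0,0],[0,0,0],[0,0,0],[0,0,0],[0,0,0],[0,0,0]],"claw":[50,50,50,50,50,50,50,50,50]}' 25
python3 - <<'E'
from meas import *
s=robot.get_state();print(s['tool_pos'],s['orientation'],s['q'].round(1),s['clock'])
run(read_camera('wrist')); print('top');run(read_camera('top'))
E
```

```text
clock: 10.17
tool_pos: [0.6077, -0.2015, 0.1287]
orientation: [-179.8, 0.2, 9.7]
ft_force: [0.8, 0.6, 0.4]
width: 0.502
gripper_force: 0.0
[ 0.60774054 -0.20152276  0.1287279 ] [-179.80360517    0.24430456    9.70329195] [-28.3  28.7  82.3   0.   69.3  52. ] 10.1667
wing 0
housing 6832 mean [ 0.6529 -0.0134  0.0638] ctr [650.8  -8.6] size [76.1 42.8] ang 8.6
detector 1774 mean [ 0.53   -0.02    0.0641] ctr [530.3 -17.2] size [29.6 35.5] ang 10.0
post 871 mean [ 0.6129 -0.1998  0.0775] ctr [ 612.  -199.9] size [18.2 17.5] ang 9.9
holder 921 mean [ 0.6008 -0.1282  0.0609] ctr [ 599.2 -126.3] size [ 8.9 31.3] ang 10.0
plate 17267 mean [ 0.5947 -0.0859  0.0342] ctr [616.3 -96.7] size [ 89.9 250.5] ang 9.9
top
wing 80 mean [0.6515 0.0061 0.1012] ctr [651.7   6.1] size [35.2  8.1] ang 17.8
housing 926 mean [0.6492 0.0057 0.0636] ctr [647.    5.3] size [77.2 65.9] ang 10.0
detector 311 mean [ 0.5199 -0.0174  0.0647] ctr [522.7 -16.7] size [41.9 35.8] ang 9.2
post 0
holder 18 mean [ 0.5955 -0.1138  0.0599] ctr [ 595.7 -115. ] size [6.7 8.8] ang 18.4
plate 1480 mean [ 0.5854 -0.0595  0.0338] ctr [602.  -91.1] size [ 67.3 264.6] ang 9.4
```

```bash
python3 -m jog '{"dp":[[3.7,-0.9,15],[0,0,20],[0,0,20],[0,0,12],[0,0,6],[0,0,0],[0,0,0],[0,0,0],[0,0,0],[0,0,0],[0,0,0],[0,0,0]],"turn":[[0,0,-0.005],[0,0,0],[0,0,0],[0,0,0],[0,0,0],[0,0,0],[0,0,0],[0,0,0],[0,0,0],[0,0,0],[0,0,0],[0,0,0]],"claw":[50,50,50,50,50,50,0,0,0,0,0,0]}' 25
python3 - <<'E'
from meas import *
s=robot.get_state();print(s['tool_pos'],s['ft_force'],s['width']*93,s['orientation'])
p=s['tool_pos']; ey=np.array([-np.sin(np.radians(10)),np.cos(np.radians(10))]);print('rail y of TCP',p[:2]@ey)
c=read_camera('wrist');save(c,'w3.png');run(c)
E
```

```text
clock: 11.27
tool_pos: [0.6139, -0.1992, 0.0595]
orientation: [179.9, -0.1, 10.2]
ft_force: [0.0, -0.5, 2.5]
width: 0.193
gripper_force: 25.0
[ 0.61388999 -0.19923738  0.0595156 ] [ 0.02478191 -0.48274289  2.47151197] 17.90281606986795 [ 1.79938742e+02 -7.15175954e-02  1.01658277e+01]
rail y of TCP -0.30281139617892716
wing 0
housing 0
detector 0
post 2778 mean [ 0.6176 -0.1982  0.0772] ctr [ 614.4 -198.9] size [19.8 49.2] ang 10.3
holder 1517 mean [ 0.6017 -0.1255  0.0581] ctr [ 599.1 -125.5] size [ 9.2 31.6] ang 10.1
plate 18989 mean [ 0.6014 -0.1017  0.0341] ctr [ 598.3 -121.8] size [197.3  88.6] ang 85.6
```

View pics/w3.png

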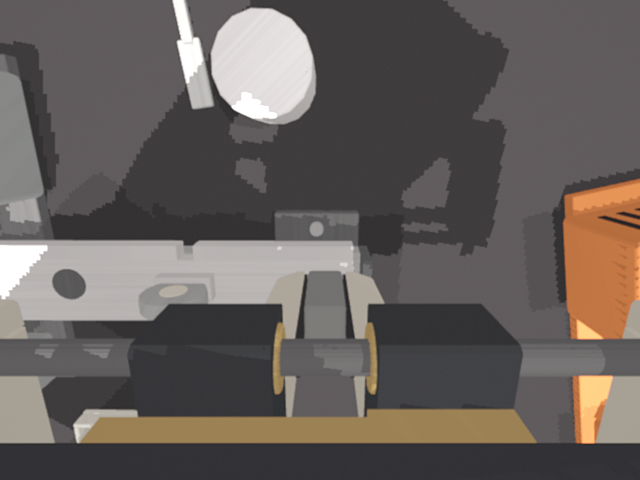

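The post is pinched at about (325,310) in the picture (17.9 mm opening), and the notch is at (188,248). The expected travel is about 120.5 mm, so I pull 105 mm first.

```bash
python3 -m jog '{"dp":[[0,-4,0],[0,-8,0],[0,-10,0],[0,-10,0],[0,-10,0],[0,-10,0],[0,-10,0],[0,-10,0],[0,-10,0],[0,-8,0],[0,-6,0],[0,-5,0],[0,-4,0],[0,0,0],[0,0,0],[0,0,0]],"turn":[[0,0,0],[0,0,0],[0,0,0],[0,0,0],[0,0,0],[0,0,0],[0,0,0],[0,0,0],[0,0,0],[0,0,0],[0,0,0],[0,0,0],[0,0,0],[0,0,0],[0,0,0],[0,0,0]],"claw":[0,0,0,0,0,0,0,0,0,0,0,0,0,0,0,0]}'
cat > m2.py <<'E'
from h import *
ey=np.array([-np.sin(np.radians(10)),np.cos(np.radians(10))]); ex=np.array([ey[1],-ey[0]])
s=robot.get_state(); p=s['tool_pos'][:2]
print('TCP rail',p@ex,p@ey,'F rail',s['ft_force'][:2]@ex,s['ft_force'][:2]@ey,'width',s['width']*93)
def look(cam,name=None):
    c=read_camera(cam)
    if name: save(c,name)
    W=cloud(c).reshape(-1,3); X=W[:,:2]@ex; Y=W[:,:2]@ey; Z=W[:,2]
    def q(n,m):
        if m.sum()>5: print(cam,n,m.sum(),'x',np.percentile(X[m],[1,50,99]).round(4),'y',np.percentile(Y[m],[1,50,99]).round(4))
    b=(X>.59)&(X<.70)
    q('housing',b&(abs(Z-.064)<.003)&(X>.61)&(Y>-.15)&(Y<-.06))
    q('detector',(abs(Z-.0655)<.003)&(X<.54)&(X>.49)&(Y>-.14)&(Y<-.07))
    q('holder',(Z>.045)&(Z<.072)&(X>.55)&(X<.60)&(Y>-.2))
    q('post',(Z>.07)&(Z<.08)&(X>.55)&(X<.60)&(Y<-.15))
    return c
E
python3 - <<'E'
from m2 import *
look('top','t4.png');look('side');look('wrist','w4.png')
E
```

```text
clock: 12.65
tool_pos: [0.5954, -0.0944, 0.0595]
orientation: [-180.0, -0.1, 10.2]
ft_force: [0.7, 1.2, 7.0]
width: 0.195
gripper_force: 25.0
TCP rail 0.5699211264584298 -0.19630913150882653 F rail 0.8750372643192805 1.0394539697308 width 18.15158828220825
top housing 488 x [0.611  0.6525 0.6752] y [-0.1367 -0.094  -0.0749]
top detector 16 x [0.5164 0.5222 0.5317] y [-0.1234 -0.113  -0.103 ]
top post 14 x [0.5537 0.5736 0.5899] y [-0.485  -0.4762 -0.4511]
side detector 191 x [0.4918 0.5074 0.5306] y [-0.1284 -0.1115 -0.0917]
side holder 272 x [0.5515 0.5646 0.599 ] y [-0.1987 -0.1218  1.1733]
side post 136 x [0.5578 0.5629 0.5832] y [-0.4916 -0.2044 -0.1747]
wrist housing 16701 x [0.6123 0.6506 0.6764] y [-0.1402 -0.1206 -0.0786]
wrist detector 597 x [0.5092 0.5175 0.5239] y [-0.1018 -0.0964 -0.0906]
wrist holder 2806 x [0.5648 0.572  0.58  ] y [-0.1994 -0.1351 -0.1074]
wrist post 2435 x [0.5612 0.5749 0.58  ] y [-0.2191 -0.1959 -0.1729]
```

View pics/w4.png

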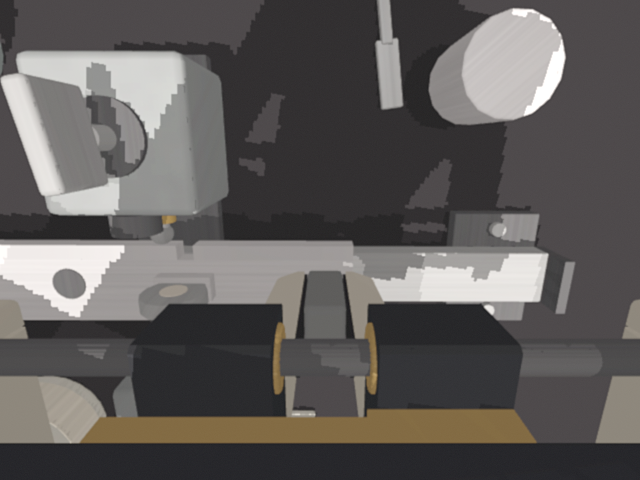

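Run:
```python
from m2 import *
c=read_camera('wrist'); W=cloud(c); X=W[...,:2]@ex;Y=W[...,:2]@ey;Z=W[...,2]
m=c['range_z'][228:246,148:180]
for v,u in [(232,163),(236,160),(238,163),(218,169),(249,180),(249,185),(249,188),(249,191),(249,196),(246,183),(246,188),(246,193)]:
    print(v,u,X[v,u].round(4),Y[v,u].round(4),Z[v,u].round(4),c['pixels'][v,u])
# ball: fit points in housing gap
b=(X>.585)&(X<.608)&(Z>.022)&(Z<.045)&(Y>-.13)&(Y<-.08)
print(b.sum(),np.percentile(Y[b],[2,50,98]).round(4),np.percentile(X[b],[2,98]).round(4))
```

```text
TCP rail 0.5699111548607689 -0.1963277157863917 F rail 0.8880575147263882 0.6494838892241781 width 17.775722263310993
232 163 0.597 -0.1112 0.0346 [125 124 122]
236 160 0.5949 -0.1095 0.0349 [134 132 130]
238 163 0.5936 -0.1105 0.034 [127 125 124]
218 169 0.6041 -0.1143 0.0326 [170 141  87]
249 180 0.5857 -0.1164 0.0283 [142 138 137]
249 185 0.5826 -0.115 0.0185 [119 118 117]
249 188 0.5828 -0.117 0.019 [122 119 118]
249 191 0.5826 -0.1185 0.0185 [121 119 118]
249 196 0.5875 -0.1273 0.0338 [159 154 152]
246 183 0.5864 -0.1167 0.0248 [133 130 128]
246 188 0.5825 -0.1144 0.0123 [116 114 113]
246 193 0.5893 -0.1261 0.0343 [155 150 149]
1408 [-0.1292 -0.1081 -0.081 ] [0.5852 0.6044]
```

Ball at (163,236), notch at (188,250): 11 to 14 mm left. I go 8 mm, then creep.

```bash
python3 -m jog '{"dp":[[0,-2,0],[0,-2,0],[0,-2,0],[0,-2,0],[0,0,0],[0,0,0]],"turn":[[0,0,0],[0,0,0],[0,0,0],[0,0,0],[0,0,0],[0,0,0]],"claw":[0,0,0,0,0,0]}' >/dev/null
python3 -c "import m2"
python3 -m jog '{"dp":[[0,-1,0],[0,0,0]],"turn":[[0,0,0],[0,0,0]],"claw":[0,0]}' >/dev/null
python3 -c "import m2"
python3 -m jog '{"dp":[[0,-1,0],[0,0,0]],"turn":[[0,0,0],[0,0,0]],"claw":[0,0]}' >/dev/null
python3 -c "import m2"
python3 -m jog '{"dp":[[0,-1,0],[0,0,0]],"turn":[[0,0,0],[0,0,0]],"claw":[0,0]}' >/dev/null
python3 -c "import m2"
```

```text
TCP rail 0.5698844395305935 -0.18868747131714744 F rail 0.07762456589034741 -0.12392204220859075 width 17.84467741717777
TCP rail 0.5698964374374713 -0.18760695533663477 F rail 0.4337152905803744 -0.13535466756516543 width 17.91822965629652
TCP rail 0.5699217077308405 -0.18645959635431686 F rail 1.366018830480266 2.1356328770390225 width 18.040724678834223
TCP rail 0.5699051518420467 -0.18496680931894735 F rail 1.666942400692338 4.2843441649694896 width 17.602018121819672
```

```bash
python3 -m jog '{"dp":[[0,-1,0],[0,0,0]],"turn":[[0,0,0],[0,0,0]],"claw":[0,0]}' >/dev/null
python3 -c "import m2"
python3 -m jog '{"dp":[[0,-0.7,0],[0,0,0],[0,0,0]],"turn":[[0,0,0],[0,0,0],[0,0,0]],"claw":[0,0,0]}' >/dev/null
python3 -c "import m2"
python3 -m jog '{"dp":[[0,-0.7,0],[0,0,0],[0,0,0]],"turn":[[0,0,0],[0,0,0],[0,0,0]],"claw":[0,0,0]}' >/dev/null
python3 -c "import m2"
```

```text
TCP rail 0.5699366052515941 -0.18387664177928612 F rail 0.4214735146501806 3.2305039849457704 width 18.0061208163803
TCP rail 0.5699430243907473 -0.18352783603617526 F rail 0.9959646628965686 0.7189917101724803 width 17.675062051584817
TCP rail 0.5699199866823496 -0.18315927233607607 F rail 1.2858677713848214 0.30701220750190344 width 17.7667680881853
```

```bash
python3 -m jog '{"dp":[[0,-0.6,0],[0,0,0],[0,0,0],[0,0,0]],"turn":[[0,0,0],[0,0,0],[0,0,0],[0,0,0]],"claw":[0,0,0,0]}'
python3 - <<'E'
from m2 import *
c=look('wrist','w5.png'); W=cloud(c); X=W[...,:2]@ex;Y=W[...,:2]@ey;Z=W[...,2]
for v in (243,246,249,252):
  print(v,[(u,Y[v,u].round(4),Z[v,u].round(3)) for u in range(172,204,3)])
cv2.imwrite('pics/w5c.png',cv2.resize(c['pixels'][190:300,100:260,::-1],None,fx=5,fy=5,interpolation=cv2.INTER_CUBIC))
print(robot.get_state()['qvel'])
E
```

```text
clock: 14.85
tool_pos: [0.593, -0.0811, 0.0595]
orientation: [180.0, -0.1, 10.2]
ft_force: [0.9, -0.3, 6.3]
width: 0.192
gripper_force: 25.0
TCP rail 0.5699510882685207 -0.182882801356797 F rail 0.8197649692264326 -0.4798041246030479 width 17.87996401393959
wrist housing 16448 x [0.612  0.65   0.6765] y [-0.1401 -0.1205 -0.0769]
wrist holder 3471 x [0.5652 0.5762 0.58  ] y [-0.1992 -0.1645 -0.0942]
wrist post 2414 x [0.5616 0.5749 0.5801] y [-0.2055 -0.1824 -0.1595]
243 [(172, np.float64(-0.0994), np.float64(0.029)), (175, np.float64(-0.1013), np.float64(0.03)), (178, np.float64(-0.1048), np.float64(0.034)), (181, np.float64(-0.1066), np.float64(0.035)), (184, np.float64(-0.1083), np.float64(0.035)), (187, np.float64(-0.1094), np.float64(0.034)), (190, np.float64(-0.1111), np.float64(0.034)), (193, np.float64(-0.1118), np.float64(0.032)), (196, np.float64(-0.1124), np.float64(0.029)), (199, np.float64(-0.1145), np.float64(0.03)), (202, np.float64(-0.1152), np.float64(0.028))]
246 [(172, np.float64(-0.1016), np.float64(0.034)), (175, np.float64(-0.103), np.float64(0.034)), (178, np.fl
[... 825 characters left out ...]
at64(0.035)), (199, np.float64(-0.1158), np.float64(0.035)), (202, np.float64(-0.1175), np.float64(0.035))]
252 [(172, np.float64(-0.1011), np.float64(0.034)), (175, np.float64(-0.1023), np.float64(0.033)), (178, np.float64(-0.103), np.float64(0.031)), (181, np.float64(-0.103), np.float64(0.028)), (184, np.float64(-0.1031), np.float64(0.024)), (187, np.float64(-0.1053), np.float64(0.025)), (190, np.float64(-0.1066), np.float64(0.024)), (193, np.float64(-0.1122), np.float64(0.034)), (196, np.float64(-0.1135), np.float64(0.033)), (199, np.float64(-0.1151), np.float64(0.033)), (202, np.float64(-0.117), np.float64(0.034))]
[ 0.01874359  0.06112992  0.00709362 -0.05990356  0.01522342  0.00515482]
```

View pics/w5c.png

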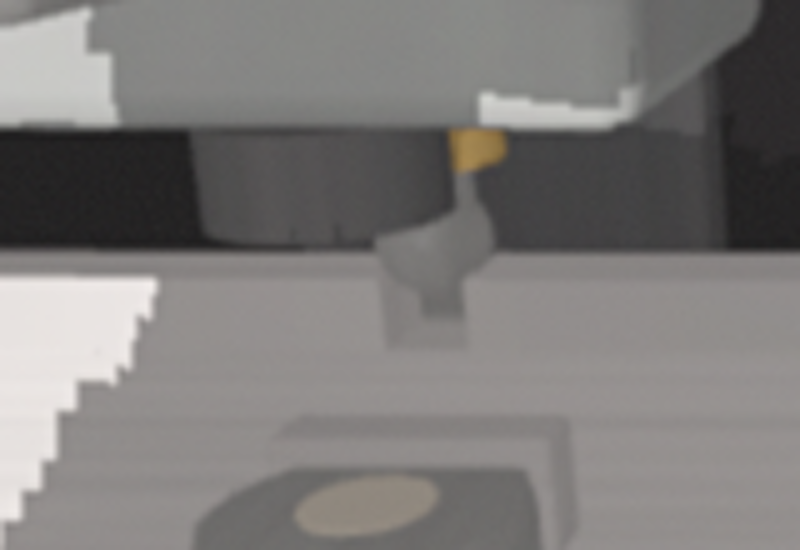

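The crop shows the ball in the notch, at about (187,243) in the full picture. Notch centre and ball both measure about −0.108 along the rail, and the force has passed through zero (pull, then slight resistance), so it is seated. The grip is 25 N and still. I hand it in.

```bash
python3 -c "
from h import *
print(close_job())"
```

```text
the job is handed in; nothing more can be done
None
```

I wound the key to its stop, slid the pellet slide until the ball seated in the notch, and handed the job in with the post held still at 25 N; the hand-in returned no verdict.

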